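# Shim the short foot of a rocking inspection stand

## Robot

A 6-joint arm with a two-finger parallel gripper is mounted at the origin on the work surface. World frame = base frame: x ahead of the robot, y to its left, z up, the work surface at z = 0. Lengths are in m, angles in rad, forces in N, time in s.
With the tool pointing down it reaches from about 0.35 to 0.975 m from the base axis. Payload 4.9 kg.
Tool frame: the origin (TCP) lies midway between the tips of the shut fingers; the grasp point (between the pads) lies manip.tcp_to_grasp behind it (manip.tcp_to_grasp is the distance from the TCP to the grasp point, in m); z points along the fingers, y is the line along which they close (so a half turn about z gives the same grasp; the last joint's range is limited). The gripper opens to 85 mm and grips with 20 to 120 N. Pads are 22 mm wide; open, the fingers measure 114 mm over their backs; the gripper's body (76 mm by 85 mm) begins 54 mm behind the grasp point. The pads swing forward as they close: fully open they stand 13 mm farther back than shut.
Start: joints at [-1.362, 0.053, 1.613, -0, 1.476, -0.119], TCP at [0.201, -0.592, 0.231] pointing down, gripper open.
Joint ranges: [-3.01, 3.01], [-1.01, 2.22], [0.06, 2.58], [-1.02, 4.17], [0.09, 2.62], [-3.14, 3.14]. Speed limits (rad/s): [2.57, 2.57, 3.14, 3.14, 3.14, 3.14].

## Interface

Orientations are given as a unit quaternion [w, x, y, z].
In Python, from plant import manip, grab_frame, calibration, job_done gives the robot as it stands.
- The arm moves only by the tool send_rows, never from a script. Its argument "rows" is a list of rows, each an object of numbers: "x", "y", "z": the shift along the tool's x, y, z normalised to -1 to 1, where 1 is 15 cm; "wx", "wy", "wz": the turn, a rotation vector about the tool's x, y, z normalised to -1 to 1, where 1 is pi/4 rad; "hand": the opening, from -1 (shut) to 1 (fully open). In form: [{"x": .., "y": .., "z": .., "wx": .., "wy": .., "wz": .., "hand": ..}, ...]. A call has exactly 10 rows; each row shifts and turns the commanded pose from where the row before left it, along the tool's axes as they then stand; what a row does not reach is not made up. A row lasts 1/12 s, in which the tool goes at most 41.7 mm and 7.16 degrees, less where a joint would pass 70% of its speed; a pose out of reach is approached as far as the arm can. A call with a number of a shift or a turn outside -1 to 1 is refused whole. A call with a gripper value outside its range is refused whole. The fingers move at their own pace and stop on an object; the grip force is fixed at half the most. Time passes only in rows, so rows that do not move let the fingers close, or fill a call up. It gives the time, the measured TCP pose, the force, the opening and the grip force at its end, in the units of the state.
- manip.state(): the state, without advancing time (a new reading comes with each control period).
- grab_frame(name): name is "side" or "top"; returns the picture (384x512x3 uint8, blue, green, red); there is no depth.
- calibration(name): a dict with "camera_matrix" (3x3 intrinsics, pixels), "R" (3x3) and "t" (3): a world point X has camera coordinates R X + t. Camera axes: x right, y down, z forward; pixel columns grow to the right and rows downward; lengths in m; the calibration is good to about 2 mm. A picture is of the moment at which its call begins. calibration takes no time and is no camera call.
- job_done(): hands the job in; it is judged then, once.
The state is a dict: "time": time; "joint_pos": joint angles; "joint_vel": joint speeds; "joint_efforts": joint torques, N m; "tool_pos": TCP position; "tool_rot": TCP orientation; "contact_force": force on the tool from outside, world axes, zero at the start; "ft_torque": the same for the moment, N m; "gripper_width": opening from 0.0 (shut) to 1.0 (fully open); "grasp_force": force on a finger pad.
Only numpy, scipy, OpenCV 4.12 (cv2) and the standard library are available. Lean on these libraries where they do the work, as an engineer would, in place of code of your own. Each camera call takes 0.05 s, during which the arm holds its last target. There are 200 camera calls.

## Task

The inspection stand rocks because its front foot does not reach the bench. Slide the orange shims in under that foot nose first, one by one and flat on top of each other, until the stand no longer rocks - it takes one or two, never force one in - and prove it by pressing the yellow spot down firmly for about a second (roughly 10 newtons, never more than 25) without the stand tipping. Leave the shims in place fully under the foot and do not disturb the other things on the bench.

Things in the scene. Friction and masses are not known exactly. Their poses are not given: they have to be found in the camera images.
- bed: grey rocking bed (215 x 150 mm) of the stand, a steel shaft across it up to 102 mm high. Origin: on the rocking axis (its y), 30 mm above the bench; x points from front foot to back foot, the front (-x) faces the robot. At rest it is level, back foot down; 1 to 3 N down on the yellow spot tips it until the front foot lands; let go, it falls back. Its axis is fixed to the bench
- press_spot (a point): where to press: centre of the top of the yellow disc (32 mm wide) on the front lug, 50 mm above the bench when level, 107 mm in front of the rocking axis. The lug is 50 mm wide, 12 mm thick and reaches 125 mm in front of the axis; the bench ahead of it is clear
- foot_axis (a point): centre line of the short front foot, at the lug's underside, 36 mm above the bench, 115 mm in front of the rocking axis. The foot is a 22 mm rubber disc hanging below; its gap to the bench takes either one shim or two (about 5.6 or 11.6 mm, not known beforehand). The last shim is snug: it needs 5 to 15 N of push, its bevel squeezing the rubber (10 N/mm) by half a millimetre
- shim0: one of three identical loose orange plastic shims, flat plates 110 long x 36 wide x 6 mm thick, 40 g. Origin: underside, 60 mm from the square tail, 50 mm from the nose. x points to the nose, bevelled on top over its last 20 mm from 6 to 2.5 mm; z up. It is fully under when the whole foot disc stands on its full-thickness part (x from -60 to +30 mm), near the middle of its width
- shim1: one of three identical loose orange plastic shims, flat plates 110 long x 36 wide x 6 mm thick, 40 g. Origin: underside, 60 mm from the square tail, 50 mm from the nose. x points to the nose, bevelled on top over its last 20 mm from 6 to 2.5 mm; z up. It is fully under when the whole foot disc stands on its full-thickness part (x from -60 to +30 mm), near the middle of its width
- shim2: one of three identical loose orange plastic shims, flat plates 110 long x 36 wide x 6 mm thick, 40 g. Origin: underside, 60 mm from the square tail, 50 mm from the nose. x points to the nose, bevelled on top over its last 20 mm from 6 to 2.5 mm; z up. It is fully under when the whole foot disc stands on its full-thickness part (x from -60 to +30 mm), near the middle of its width
- shaft_a: bystander: turned steel shaft, 150 mm long, 32 mm thick, on two small black rests, lying; origin at its middle underneath
- drink: bystander: black drink bottle with green cap, 64 mm wide, 190 mm tall, origin under its centre
- ring_gauge: bystander: dark steel ring, 60 mm wide, 18 mm tall, origin under its centre
- setting_disc: bystander: aluminium disc, 44 mm wide, 30 mm tall, origin under its centre
- driver: bystander: screwdriver lying on the bench
- cup: bystander: clear cup, 70 mm wide, 100 mm tall, origin under its centre

How it is judged:
On the way, in this order (a step that is already met when the one before it is completed fails the run):
1. a first shim lies fully under the front foot (((x of foot_axis in the frame of shim0 between -0.045 and 0.022 m and y of foot_axis in the frame of shim0 between -0.011 and 0.011 m and z of foot_axis in the frame of shim0 between 0.02 and 0.045 m) or (x of foot_axis in the frame of shim1 between -0.045 and 0.022 m and y of foot_axis in the frame of shim1 between -0.011 and 0.011 m and z of foot_axis in the frame of shim1 between 0.02 and 0.045 m) or (x of foot_axis in the frame of shim2 between -0.045 and 0.022 m and y of foot_axis in the frame of shim2 between -0.011 and 0.011 m and z of foot_axis in the frame of shim2 between 0.02 and 0.045 m))), for 0.2 s.
2. the yellow spot is pressed by the fingers with more than 4 N for 0.4 s and the bed stays level within 0.016 rad, with a shim fully under the foot (contact force between the fingers and bed above 4 N and horizontal distance between the grasp point and press_spot below 0.022 m and angle between bed's own z axis and vertical below 0.016 rad and ((x of foot_axis in the frame of shim0 between -0.045 and 0.022 m and y of foot_axis in the frame of shim0 between -0.011 and 0.011 m and z of foot_axis in the frame of shim0 between 0.02 and 0.045 m) or (x of foot_axis in the frame of shim1 between -0.045 and 0.022 m and y of foot_axis in the frame of shim1 between -0.011 and 0.011 m and z of foot_axis in the frame of shim1 between 0.02 and 0.045 m) or (x of foot_axis in the frame of shim2 between -0.045 and 0.022 m and y of foot_axis in the frame of shim2 between -0.011 and 0.011 m and z of foot_axis in the frame of shim2 between 0.02 and 0.045 m))), for 0.4 s.
At the end, for the whole second after the job is handed in: The bed is level (within 0.016 rad) and its front foot bears (more than 0.4 N) on a shim that lies fully under it: the foot's centre line between 45 mm behind and 22 mm ahead of the shim's origin along the shim and within 11 mm of its middle across. All shims are at rest (below 0.02 m/s) (angle between bed's own z axis and vertical below 0.016 rad and ((x of foot_axis in the frame of shim0 between -0.045 and 0.022 m and y of foot_axis in the frame of shim0 between -0.011 and 0.011 m and z of foot_axis in the frame of shim0 between 0.02 and 0.045 m and contact force between bed and shim0 above 0.4 N) or (x of foot_axis in the frame of shim1 between -0.045 and 0.022 m and y of foot_axis in the frame of shim1 between -0.011 and 0.011 m and z of foot_axis in the frame of shim1 between 0.02 and 0.045 m and contact force between bed and shim1 above 0.4 N) or (x of foot_axis in the frame of shim2 between -0.045 and 0.022 m and y of foot_axis in the frame of shim2 between -0.011 and 0.011 m and z of foot_axis in the frame of shim2 between 0.02 and 0.045 m and contact force between bed and shim2 above 0.4 N)) and linear speed of each of shim0, shim1, shim2 below 0.02 m/s); the robot touches nothing.
It fails at once if the fingers press the bed with more than 25 N (contact force between the fingers and bed above 25 N).
It fails at once if the arm knocks the bed with more than 25 N (contact force between the arm and bed above 25 N).
It fails at once if a shim is forced: more than 25 N between it and the stand (contact force between bed and shim0 above 25 N or contact force between bed and shim1 above 25 N or contact force between bed and shim2 above 25 N).
It fails at once if a bystander is moved by more than 30 mm (distance of any of shaft_a, drink, ring_gauge, setting_disc, driver, cup from where it was at the start of the episode above 0.03 m).
It also fails if it takes over 72 s, if anything falls off the work surface, if the arm or the gripper's body presses on something with over 40 N, if the wrist force passes 120 N, or if a joint passes its speed limit or range.

## Working session

There is one attempt and no reset: what is moved stays moved. The work goes in short steps, Python scripts to look and compute and a tool call to move; the robot and the scene stay as the last step left them, time stands still between calls to the robot, and variables do not carry over. Pictures are saved under pics/ and viewed, at most 10 in all, crops included, and the job is handed in when it is done.

Besides the shell and the picture viewer there is one more tool, called after "Emit:" by a JSON object that holds its "op" and its "data", one argument or row to a line. send_rows: Moves the arm, as the interface text tells. Scaled input: -1 to 1 covers 15 cm each way for a shift and pi/4 rad each way for a turn. Its arguments: {"type":"object","properties":{"rows":{"type":"array","items":{"type":"object","properties":{"x":{"type":"number","minimum":-1,"maximum":1},"y":{"type":"number","minimum":-1,"maximum":1},"z":{"type":"number","minimum":-1,"maximum":1},"wx":{"type":"number","minimum":-1,"maximum":1},"wy":{"type":"number","minimum":-1,"maximum":1},"wz":{"type":"number","minimum":-1,"maximum":1},"hand":{"type":"number"}}}}},"required":["rows"]}

```bash
ls; mkdir -p pics; python3 - <<'E'
from plant import manip, grab_frame, calibration
import cv2
for n in("side","top"):
    cv2.imwrite(f"pics/{n}0.png",grab_frame(n)); c=calibration(n); print(n,c)
print(manip.state(), manip.tcp_to_grasp)
E
```

```text
pics
side {'camera_matrix': array([[423.25885937,   0.        , 249.49768499],
       [  0.        , 423.25885937, 190.45817094],
       [  0.        ,   0.        ,   1.        ]]), 'R': array([[-0.99698495, -0.07540473,  0.01830672],
       [-0.06688893,  0.71558158, -0.69531926],
       [ 0.0393304 , -0.69444735, -0.71846781]]), 't': array([0.50839537, 0.05584803, 1.17136446])}
top {'camera_matrix': array([[353.13758237,   0.        , 253.10617503],
       [  0.        , 353.13758237, 195.66254481],
       [  0.        ,   0.        ,   1.        ]]), 'R': array([[-0.01403408, -0.9998955 ,  0.0034692 ],
       [-0.97964827,  0.01305496, -0.20029689],
       [ 0.20023067, -0.00620958, -0.97972911]]), 't': array([0.02243897, 0.53080115, 0.9904864 ])}
{'time': 0.1, 'joint_pos': array([-1.36199477e+00,  5.32815552e-02,  1.61417537e+00,  4.16726888e-06,
        1.47601098e+00, -1.19011915e-01]), 'joint_vel': array([-0.00010524, -0.00052027, -0.0029755 ,  0.00030113, -0.00201932,
        0.00034421]), 'joint_efforts': array([ 1.71995166e-04, -3.94905710e+01, -3.71361351e+01, -1.52842981e-04,
        3.95689261e-03, -1.48895552e-06]), 'tool_pos': array([ 0.20110813, -0.59115395,  0.23018056]), 'tool_rot': array([-9.36775556e-04,  9.86596936e-01,  1.63173549e-01, -4.00084615e-05]), 'contact_force': array([-1.01902659, -0.64628802, -0.91266234]), 'ft_torque': array([-0.0039664 , -0.03924638,  0.03976001]), 'grasp_force': 0.0, 'gripper_width': 0.9999966498674759} 0.0187
```

View pics/side0.png

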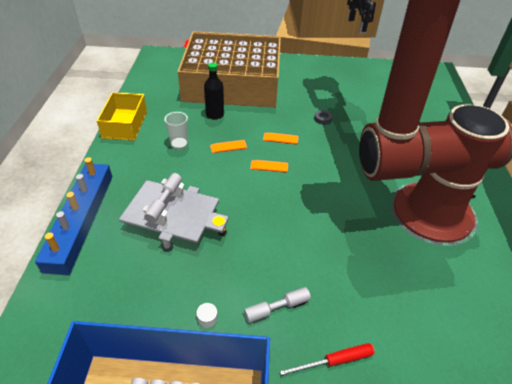

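View pics/top0.png

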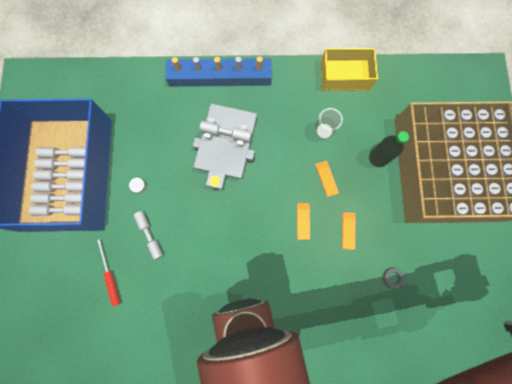

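Side view: the bed's yellow spot is at (218,221) and the orange shims are at (228,146), (281,138) and (269,166). Top view: the spot is at (214,182) and the shims are at (327,179), (303,221) and (349,231). Next I'll measure them and find the noses.

```bash
cat > h.py <<'E'
import numpy as np, cv2
from plant import calibration
C={n:calibration(n) for n in("side","top")}
def ray(n,uv):
    c=C[n]; R=c["R"]; d=np.linalg.inv(c["camera_matrix"])@np.array([uv[0],uv[1],1.]); o=-R.T@c["t"]; d=R.T@d
    return o,d/np.linalg.norm(d)
def plane(n,uv,z):
    o,d=ray(n,uv); return o+d*(z-o[2])/d[2]
def tri(uvs,uvt):
    P=[C[n]["camera_matrix"]@np.c_[C[n]["R"],C[n]["t"]] for n in("side","top")]
    X=cv2.triangulatePoints(P[0],P[1],np.array(uvs,float).reshape(2,1),np.array(uvt,float).reshape(2,1)).ravel(); return X[:3]/X[3]
def proj(n,X):
    c=C[n]; p=c["camera_matrix"]@(c["R"]@np.array(X)+c["t"]); return p[:2]/p[2]
def blobs(img,lo,hi,amin=60):
    m=cv2.inRange(cv2.cvtColor(img,cv2.COLOR_BGR2HSV),lo,hi)
    cs,_=cv2.findContours(m,cv2.RETR_EXTERNAL,cv2.CHAIN_APPROX_NONE)
    return [c for c in cs if cv2.contourArea(c)>amin]
def cen(c):
    m=cv2.moments(c); return m["m10"]/m["m00"],m["m01"]/m["m00"]
OR=((8,180,150),(20,255,255)); YE=((24,150,150),(34,255,255))
def rect(n,c,z):
    p=np.array([plane(n,q[0],z)[:2] for q in c])*1000
    (cx,cy),(w,h),a=cv2.minAreaRect(p.astype(np.float32))
    if w<h: w,h,a=h,w,a+90
    return cx,cy,w,h,(a+90)%180-90
E
python3 - <<'E'
from h import *
I={n:cv2.imread(f"pics/{n}0.png") for n in C}
S={}
for n in C:
    S[n]=[c for c in blobs(I[n],*OR)]
    for c in S[n]: print(n,np.round(cen(c),1),cv2.contourArea(c),np.round(rect(n,c,.006),1))
    for c in blobs(I[n],*YE,30): print("Y",n,np.round(cen(c),1),cv2.contourArea(c),plane(n,cen(c),.05).round(4))
Ys=min((c for c in blobs(I["side"],*YE,30)),key=lambda c:np.hypot(*(np.array(cen(c))-(218,221))))
Yt=min((c for c in blobs(I["top"],*YE,30)),key=lambda c:np.hypot(*(np.array(cen(c))-(214,182))))
print("spot",tri(cen(Ys),cen(Yt)).round(4))
for cs in S["side"]:
  for ct in S["top"]:
    X=tri(cen(cs),cen(ct)); e=np.hypot(*(proj("top",X)-cen(ct)))
    if e<4 and abs(X[2])<.03: print("shim",np.array(cen(ct)).round(),X.round(4),e.round(2))
a=cv2.resize(I["top"][150:260,180:370],None,fx=4,fy=4,interpolation=cv2.INTER_CUBIC)
cv2.imwrite("pics/topc.png",a)
b=cv2.resize(I["side"][120:260,110:310],None,fx=4,fy=4,interpolation=cv2.INTER_CUBIC)
cv2.imwrite("pics/sidec.png",b)
E
```

```text
side [269.1 165.7] 286.0 [ 461.4 -134.2  109.7   41.2   -1.5]
side [228. 146.] 255.5 [ 594.5 -213.5  109.7   41.9   16.9]
side [280.4 137.9] 233.0 [ 430.3 -270.7  109.3   41.    -4.4]
Y side [218.4 220.7] 70.0 [0.5797 0.1314 0.05  ]
Y side [123.  113.8] 362.5 [ 0.9441 -0.2885  0.05  ]
Y top [347.8  73.9] 1359.0 [ 0.9249 -0.2929  0.05  ]
spot [ 0.8304 -0.2718 -0.243 ]
```

View pics/topc.png

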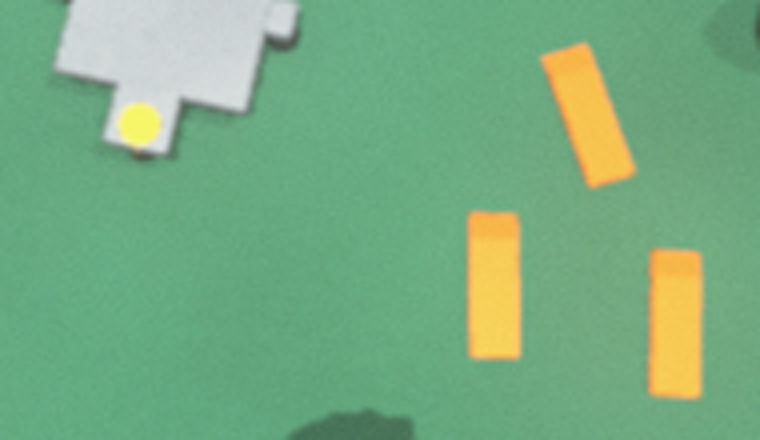

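View pics/sidec.png

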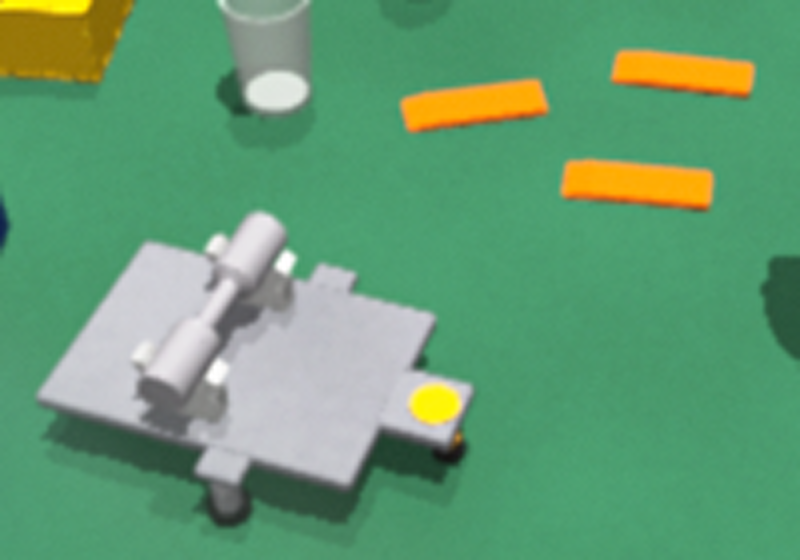

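The crops show all three noses (the darker strip in the top view) at the far +x end. The foot sits under the lug's front edge. The top view is paler, so I'll relax the colour masks and measure the spot, the bed yaw and the shims again.

```bash
sed -i 's/^OR=.*/OR=((8,120,150),(22,255,255)); YE=((23,120,150),(34,255,255))/' h.py
python3 - <<'E'
from h import *
I={n:cv2.imread(f"pics/{n}0.png") for n in C}
S={n:blobs(I[n],*OR) for n in C}
for n in C:
    for c in S[n]:
        r=rect(n,c,.006); 
        if 90<r[2]<125: print(n,np.round(cen(c),1),np.round(r,1))
Ys=min(blobs(I["side"],*YE,30),key=lambda c:np.hypot(*(np.array(cen(c))-(218,221))))
Yt=min(blobs(I["top"],*YE,30),key=lambda c:np.hypot(*(np.array(cen(c))-(214,182))))
print("spot",cen(Yt),tri(cen(Ys),cen(Yt)).round(4),plane("side",cen(Ys),.05),plane("top",cen(Yt),.05))
for cs in S["side"]:
  for ct in S["top"]:
    X=tri(cen(cs),cen(ct)); e=np.hypot(*(proj("top",X)-cen(ct)))
    if e<4 and abs(X[2])<.03: print("shim",np.array(cen(ct)).round(),X.round(4),e.round(2))
# bed yaw: grey mask, warp to plane z=.048
hsv=cv2.cvtColor(I["top"],cv2.COLOR_BGR2HSV); print(hsv[160,222],hsv[170,240],hsv[260,240])
m=((hsv[...,1]<60)&(hsv[...,2]>110)).astype(np.uint8)*255
m[:100]=0;m[195:]=0;m[:,:185]=0;m[:,262:]=0
cs,_=cv2.findContours(m,0,1); c=max(cs,key=cv2.contourArea)
p=np.array([plane("top",q[0],.048)[:2] for q in c])*1000
print(cv2.minAreaRect(p.astype(np.float32)), len(c))
ed=cv2.approxPolyDP(c,2,True)[:,0]
for q in ed: print(q,plane("top",q,.048)[:2].round(3))
# side: same
hs=cv2.cvtColor(I["side"],cv2.COLOR_BGR2HSV)
m=((hs[...,1]<60)&(hs[...,2]>110)).astype(np.uint8)*255
k=np.zeros_like(m);k[170:245,115:232]=1;m=m*k
cs,_=cv2.findContours(m,0,1); c=max(cs,key=cv2.contourArea)
for q in cv2.approxPolyDP(c,2,True)[:,0]: print("s",q,plane("side",q,.048)[:2].round(3))
E
```

```text
side [268.9 165.5] [ 461.9 -135.1  111.2   44.3   -1. ]
side [227.9 145.8] [ 594.6 -214.8  113.3   44.7   17.4]
side [280.5 137.7] [ 430.7 -271.5  110.9   44.1   -4. ]
top [348.2 230.7] [ 429.7 -271.6  111.4   36.7   -4.1]
top [303.  220.9] [ 460.5 -136.4  110.9   36.9   -2.2]
top [326.6 178.5] [ 593.2 -215.6  110.9   39.    16.7]
spot (214.47222222222223, 180.7191358024691) [0.5796 0.1302 0.049 ] [0.57965345 0.13094427 0.05      ] [0.57898009 0.13009708 0.05      ]
shim [303. 221.] [ 0.4611 -0.1367  0.004 ] 0.22
shim [327. 179.] [ 0.5942 -0.2165  0.0037] 0.39
shim [348. 231.] [ 0.4292 -0.2727  0.0045] 0.18
[ 90  10 211] [ 90   6 219] [ 74 112 166]
((685.5078125, 102.20098876953125), (193.4977264404297, 264.70916748046875), 76.3375244140625) 266
[211 103] [0.831 0.143]
[206 120] [0.774 0.158]
[200 122] [0.768 0.177]
[199 128] [0.748 0.179]
[203 133] [0.731 0.167]
[200 138] [0.715 0.176]
[194 138] [0.716 0.194]
[192 145] [0.693 0.2  ]
[197 148] [0.683 0.184]
[193 166] [0.626 0.196]
[208 172] [0.607 0.15 ]
[206 185] [0.567 0.156]
[222 188] [0.557 0.108]
[226 175] [0.597 0.096]
[241 178] [0.587 0.051]
[246 159] [0.646 0.035]
[254 157] [0.652 0.011]
[254 151] [0.671 0.01 ]
[249 148] [0.681 0.026]
[256 113] [0.796 0.002]
s [119 218] [0.831 0.144]
s [121 221] [0.823 0.153]
s [159 230] [0.722 0.173]
s [159 238] [0.716 0.197]
s [163 239] [0.706 0.199]
s [165 244] [0.698 0.213]
s [172 235] [0.687 0.185]
s [196 241] [0.626 0.198]
s [205 226] [0.611 0.15 ]
s [222 230] [0.567 0.159]
s [227 216] [0.56  0.112]
s [212 211] [0.6   0.099]
s [218 201] [0.589 0.063]
s [217 198] [0.593 0.052]
s [199 194] [0.643 0.042]
s [198 188] [0.649 0.02 ]
s [192 186] [0.667 0.014]
s [184 190] [0.686 0.031]
s [181 178] [ 0.702 -0.014]
s [176 173] [ 0.72  -0.033]
s [172 173] [ 0.731 -0.031]
s [160 183] [0.756 0.011]
s [146 180] [0.797 0.003]
```

```bash
cat > go.py <<'E'
# usage: go.py x y z yaw_deg : needed turn, then shift along tool axes after the turn (interface units)
import sys, numpy as np
from scipy.spatial.transform import Rotation as Ro
from plant import manip
s=manip.state(); p=s["tool_pos"]; w,x,y,z=s["tool_rot"]; R=Ro.from_quat([x,y,z,w])
t=np.array([float(v) for v in sys.argv[1:4]]); a=np.radians(float(sys.argv[4]))
T=Ro.from_matrix(np.array([[np.cos(a),np.sin(a),0],[np.sin(a),-np.cos(a),0],[0,0,-1]]))
rv=(R.inv()*T).as_rotvec()/(np.pi/4); d=T.inv().apply(t-p)/.15
m=R.as_matrix(); print("t",round(s["time"],2),"pos",p.round(4),"yaw",np.degrees(np.arctan2(m[1,0],m[0,0])).round(2),"tilt",m[:2,2].round(4),"F",s["contact_force"].round(2),"w",round(s["gripper_width"],3))
print("turn",rv.round(4),"shift",d.round(4))
E
python3 go.py 0.431 -0.135 0.08 -1.7
```

```text
t 0.1 pos [ 0.2011 -0.5912  0.2302] yaw 18.78 tilt [-0.0004  0.0018] F [-1.02 -0.65 -0.91] w 1.0
turn [-2.400e-03  1.000e-04  4.552e-01] shift [ 1.4417 -3.0852  1.0012]
```

Emit:
{"op": "send_rows", "data": {
  "rows": [
    {"wz": 0.152, "hand": 0.35},
    {"wz": 0.152, "hand": 0.35},
    {"wz": 0.151, "hand": 0.35},
    {"x": 0.11, "y": -0.236, "hand": 0.35},
    {"x": 0.11, "y": -0.236, "hand": 0.35},
    {"x": 0.11, "y": -0.236, "hand": 0.35},
    {"x": 0.11, "y": -0.236, "hand": 0.35},
    {"x": 0.11, "y": -0.236, "hand": 0.35},
    {"x": 0.11, "y": -0.236, "hand": 0.35},
    {"x": 0.11, "y": -0.236, "hand": 0.35}
  ]
}}

```text
invalid input at $.rows[0]: expected keys x, y, z, wx, wy, wz, hand
```

Emit:
{"op": "send_rows", "data": {
  "rows": [
    {"x": 0.11, "y": -0.236, "hand": 0.35},
    {"x": 0.11, "y": -0.236, "hand": 0.35},
    {"x": 0.11, "y": -0.236, "hand": 0.35},
    {"x": 0.11, "y": -0.236, "hand": 0.35},
    {"x": 0.11, "y": -0.236, "hand": 0.35},
    {"x": 0.12, "y": -0.25, "z": 0.1, "hand": 0.35},
    {"z": 0.25, "hand": 0.35},
    {"z": 0.25, "hand": 0.35},
    {"z": 0.25, "hand": 0.35},
    {"z": 0.15, "hand": 0.35}
  ]
}}

```text
invalid input at $.rows[0]: expected keys x, y, z, wx, wy, wz, hand
```

```bash
python3 go.py 0.431 -0.135 0.001 -1.7
```

```text
t 0.1 pos [ 0.2011 -0.5912  0.2302] yaw 18.78 tilt [-0.0004  0.0018] F [-1.02 -0.65 -0.91] w 1.0
turn [-2.400e-03  1.000e-04  4.552e-01] shift [ 1.4417 -3.0852  1.5279]
```

All keys are required in every row.

Emit:
{"op": "send_rows", "data": {
  "rows": [
    {"x": 0, "y": 0, "z": 0, "wx": 0, "wy": 0, "wz": 0.152, "hand": 0.35},
    {"x": 0, "y": 0, "z": 0, "wx": 0, "wy": 0, "wz": 0.152, "hand": 0.35},
    {"x": 0, "y": 0, "z": 0, "wx": 0, "wy": 0, "wz": 0.151, "hand": 0.35},
    {"x": 0.11, "y": -0.236, "z": 0, "wx": 0, "wy": 0, "wz": 0, "hand": 0.35},
    {"x": 0.11, "y": -0.236, "z": 0, "wx": 0, "wy": 0, "wz": 0, "hand": 0.35},
    {"x": 0.11, "y": -0.236, "z": 0, "wx": 0, "wy": 0, "wz": 0, "hand": 0.35},
    {"x": 0.11, "y": -0.236, "z": 0, "wx": 0, "wy": 0, "wz": 0, "hand": 0.35},
    {"x": 0.11, "y": -0.236, "z": 0, "wx": 0, "wy": 0, "wz": 0, "hand": 0.35},
    {"x": 0.11, "y": -0.236, "z": 0, "wx": 0, "wy": 0, "wz": 0, "hand": 0.35},
    {"x": 0.11, "y": -0.236, "z": 0, "wx": 0, "wy": 0, "wz": 0, "hand": 0.35}
  ]
}}

```text
time: 0.93
tool_pos: [0.3242, -0.3454, 0.2307]
tool_rot: [-0.0, 1.0, -0.015, -0.0]
contact_force: [0.6, -0.0, -0.1]
gripper_width: 0.677
grasp_force: 0.0
```

Emit:
{"op": "send_rows", "data": {
  "rows": [
    {"x": 0.11, "y": -0.236, "z": 0, "wx": 0, "wy": 0, "wz": 0, "hand": 0.35},
    {"x": 0.11, "y": -0.236, "z": 0, "wx": 0, "wy": 0, "wz": 0, "hand": 0.35},
    {"x": 0.11, "y": -0.236, "z": 0, "wx": 0, "wy": 0, "wz": 0, "hand": 0.35},
    {"x": 0.11, "y": -0.236, "z": 0, "wx": 0, "wy": 0, "wz": 0, "hand": 0.35},
    {"x": 0.11, "y": -0.236, "z": 0, "wx": 0, "wy": 0, "wz": 0, "hand": 0.35},
    {"x": 0.12, "y": -0.25, "z": 0, "wx": 0, "wy": 0, "wz": 0, "hand": 0.35},
    {"x": 0, "y": 0, "z": 0.25, "wx": 0, "wy": 0, "wz": 0, "hand": 0.35},
    {"x": 0, "y": 0, "z": 0.25, "wx": 0, "wy": 0, "wz": 0, "hand": 0.35},
    {"x": 0, "y": 0, "z": 0.25, "wx": 0, "wy": 0, "wz": 0, "hand": 0.35},
    {"x": 0, "y": 0, "z": 0.25, "wx": 0, "wy": 0, "wz": 0, "hand": 0.35}
  ]
}}

```text
time: 1.77
tool_pos: [0.4307, -0.1353, 0.0797]
tool_rot: [0.0, 1.0, -0.014, 0.0]
contact_force: [0.3, -0.5, 0.0]
gripper_width: 0.673
grasp_force: 0.0
```

```bash
python3 go.py 0.431 -0.135 0.001 -1.7
```

```text
t 1.77 pos [ 0.4307 -0.1353  0.0797] yaw -1.61 tilt [ 0.0007 -0.0004] F [ 0.33 -0.47  0.04] w 0.673
turn [ 0.0005 -0.0009  0.002 ] shift [ 0.0019 -0.0018  0.5249]
```

Emit:
{"op": "send_rows", "data": {
  "rows": [
    {"x": 0, "y": 0, "z": 0.2, "wx": 0, "wy": 0, "wz": 0, "hand": 0.35},
    {"x": 0, "y": 0, "z": 0.2, "wx": 0, "wy": 0, "wz": 0, "hand": 0.35},
    {"x": 0, "y": 0, "z": 0.08, "wx": 0, "wy": 0, "wz": 0, "hand": 0.35},
    {"x": 0, "y": 0, "z": 0.045, "wx": 0, "wy": 0, "wz": 0, "hand": 0.35},
    {"x": 0, "y": 0, "z": 0, "wx": 0, "wy": 0, "wz": 0, "hand": 0.2},
    {"x": 0, "y": 0, "z": 0, "wx": 0, "wy": 0, "wz": 0, "hand": 0},
    {"x": 0, "y": 0, "z": 0, "wx": 0, "wy": 0, "wz": 0, "hand": -0.3},
    {"x": 0, "y": 0, "z": 0, "wx": 0, "wy": 0, "wz": 0, "hand": -1},
    {"x": 0, "y": 0, "z": 0, "wx": 0, "wy": 0, "wz": 0, "hand": -1},
    {"x": 0, "y": 0, "z": 0, "wx": 0, "wy": 0, "wz": 0, "hand": -1}
  ]
}}

```text
time: 2.6
tool_pos: [0.4321, -0.1367, 0.0044]
tool_rot: [0.001, 1.0, -0.015, 0.001]
contact_force: [-1.4, 0.4, 5.7]
gripper_width: 0.359
grasp_force: 59.8
```

```bash
python3 - <<'E'
import numpy as np
d=np.array([np.cos(np.radians(-14)),np.sin(np.radians(-14))]); f=np.array([.5795,.1305])-.008*d
print("foot",f, "tcp for nose at foot edge-8mm:", f+d*(-11-8-50-35)/1000)
E
python3 go.py 0.431 -0.135 0.041 -14
```

```text
foot [0.57173763 0.13243538] tcp for nose at foot edge-8mm: [0.47082688 0.15759525]
t 2.6 pos [ 0.4321 -0.1367  0.0044] yaw -1.69 tilt [ 0.0028 -0.0014] F [-1.38  0.43  5.66] w 0.359
turn [ 0.0013 -0.0037  0.2736] shift [-0.0101 -0.009  -0.2437]
```

Emit:
{"op": "send_rows", "data": {
  "rows": [
    {"x": 0, "y": 0, "z": -0.15, "wx": 0, "wy": 0, "wz": 0, "hand": -1},
    {"x": 0, "y": 0, "z": -0.2, "wx": 0, "wy": 0, "wz": 0.137, "hand": -1},
    {"x": 0, "y": 0, "z": 0, "wx": 0, "wy": 0, "wz": 0.137, "hand": -1},
    {"x": -0.038, "y": -0.25, "z": 0, "wx": 0, "wy": 0, "wz": 0, "hand": -1},
    {"x": -0.038, "y": -0.25, "z": 0, "wx": 0, "wy": 0, "wz": 0, "hand": -1},
    {"x": -0.038, "y": -0.25, "z": 0, "wx": 0, "wy": 0, "wz": 0, "hand": -1},
    {"x": -0.038, "y": -0.25, "z": 0, "wx": 0, "wy": 0, "wz": 0, "hand": -1},
    {"x": -0.038, "y": -0.25, "z": 0, "wx": 0, "wy": 0, "wz": 0, "hand": -1},
    {"x": -0.038, "y": -0.25, "z": 0, "wx": 0, "wy": 0, "wz": 0, "hand": -1},
    {"x": -0.038, "y": -0.25, "z": 0, "wx": 0, "wy": 0, "wz": 0, "hand": -1}
  ]
}}

```text
time: 3.43
tool_pos: [0.456, 0.1303, 0.0559]
tool_rot: [-0.0, 0.993, -0.122, 0.001]
contact_force: [1.2, -0.1, 0.7]
gripper_width: 0.355
grasp_force: 59.4
```

```bash
python3 go.py 0.464 0.1593 0.053 -14
```

```text
t 3.43 pos [0.456  0.1303 0.0559] yaw -14.02 tilt [0.0023 0.0002] F [ 1.22 -0.15  0.67] w 0.355
turn [-0.001  -0.0028 -0.0005] shift [ 0.0049 -0.2004  0.0192]
```

Emit:
{"op": "send_rows", "data": {
  "rows": [
    {"x": 0.005, "y": -0.1, "z": 0, "wx": 0, "wy": 0, "wz": 0, "hand": -1},
    {"x": 0, "y": -0.1, "z": 0, "wx": 0, "wy": 0, "wz": 0, "hand": -1},
    {"x": 0, "y": 0, "z": 0.1, "wx": 0, "wy": 0, "wz": 0, "hand": -1},
    {"x": 0, "y": 0, "z": 0.1, "wx": 0, "wy": 0, "wz": 0, "hand": -1},
    {"x": 0, "y": 0, "z": 0.08, "wx": 0, "wy": 0, "wz": 0, "hand": -1},
    {"x": 0, "y": 0, "z": 0, "wx": 0, "wy": 0, "wz": 0, "hand": -1},
    {"x": 0, "y": 0, "z": 0, "wx": 0, "wy": 0, "wz": 0, "hand": -1},
    {"x": 0, "y": 0, "z": 0, "wx": 0, "wy": 0, "wz": 0, "hand": -1},
    {"x": 0, "y": 0, "z": 0, "wx": 0, "wy": 0, "wz": 0, "hand": -1},
    {"x": 0, "y": 0, "z": 0, "wx": 0, "wy": 0, "wz": 0, "hand": -1}
  ]
}}

```text
time: 4.27
tool_pos: [0.4645, 0.1573, 0.0141]
tool_rot: [-0.0, 0.992, -0.122, 0.001]
contact_force: [-0.2, 0.4, -0.5]
gripper_width: 0.352
grasp_force: 59.5
```

```bash
python3 go.py 0.464 0.1593 0.005 -14; python3 - <<'E'
from h import *
from plant import grab_frame
I={n:grab_frame(n) for n in C}
for n in C:
    cv2.imwrite(f"pics/{n}1.png",I[n])
a=cv2.resize(I["top"][140:240,150:280],None,fx=3,fy=4); b=cv2.resize(I["side"][170:270,190:320],None,fx=3,fy=4)
cv2.imwrite("pics/c1.png",np.hstack([a,b]))
E
```

```text
t 4.27 pos [0.4645 0.1573 0.0141] yaw -14.04 tilt [0.0019 0.0004] F [-0.18  0.4  -0.53] w 0.352
turn [-0.001  -0.0023 -0.001 ] shift [-0.0068 -0.0123  0.0605]
```

View pics/c1.png

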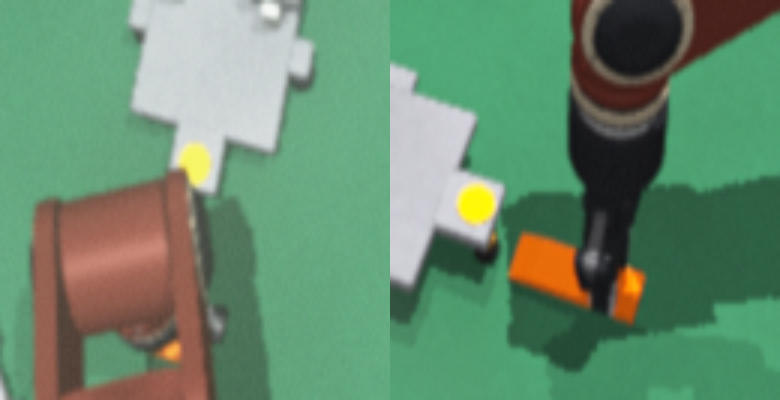

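The crop shows the shim held flat in front of the lug. In the side view the nose corners are near (233,228) and (230,239), and the foot is just beyond them. Checking lateral alignment numerically.

```bash
python3 - <<'E'
from h import *
I=cv2.imread("pics/side1.png")
d=np.array([np.cos(np.radians(-14)),np.sin(np.radians(-14))]); n=np.array([-d[1],d[0]]); f=np.array([.5717,.1324])
hs=cv2.cvtColor(I,cv2.COLOR_BGR2HSV); m=cv2.inRange(hs,(5,150,110),(22,255,255)); m[:215]=0;m[262:]=0;m[:,:226]=0;m[:,300:]=0
cs,_=cv2.findContours(m,0,1)
for c in cs:
    if cv2.contourArea(c)<15: continue
    for q in cv2.approxPolyDP(c,1.5,True)[:,0]:
        X=plane("side",q,.014)[:2]; print(q,X.round(4),"along,across",((X-f)@d*1000).round(1),((X-f)@n*1000).round(1))
    print()
for uv in [(213.8,0)]: pass
Y=min(blobs(I,*YE,30),key=lambda c:np.hypot(*(np.array(cen(c))-(218,221)))); X=plane("side",cen(Y),.05); print(cen(Y),X, ((X[:2]-f)@d,(X[:2]-f)@n))
T=np.array([.4645,.1573]); print("tcp",(T-f)@d,(T-f)@n)
E
```

```text
[272 237] [0.4418 0.1427] along,across -128.5 -21.4
[266 238] [0.4569 0.1473] along,across -115.0 -13.3
[265 249] [0.4577 0.1819] along,across -122.5 20.4
[270 250] [0.4452 0.1838] along,across -135.2 19.3
[274 241] [0.4363 0.155 ] along,across -136.9 -10.8

[233 229] [0.5435 0.1257] along,across -25.8 -13.3
[230 239] [0.5478 0.1587] along,across -29.6 19.7
[255 246] [0.4832 0.1749] along,across -96.2 19.8
[251 238] [0.495  0.1507] along,across -78.9 -0.8
[251 232] [0.4964 0.1314] along,across -72.8 -19.2

(218.3970276008492, 220.65392781316348) [0.57958773 0.13111049 0.05      ] (np.float64(0.007965395244163339), np.float64(0.0006570106697523564))
tcp -0.1100395570572185 -0.0017736636240120534
```

Emit:
{"op": "send_rows", "data": {
  "rows": [
    {"x": 0, "y": -0.011, "z": 0.03, "wx": 0, "wy": 0, "wz": 0, "hand": -1},
    {"x": 0, "y": 0, "z": 0.03, "wx": 0, "wy": 0, "wz": 0, "hand": -1},
    {"x": 0, "y": 0, "z": 0, "wx": 0, "wy": 0, "wz": 0, "hand": -1},
    {"x": 0, "y": 0, "z": 0, "wx": 0, "wy": 0, "wz": 0, "hand": -1},
    {"x": 0.04, "y": 0, "z": 0, "wx": 0, "wy": 0, "wz": 0, "hand": -1},
    {"x": 0.04, "y": 0, "z": 0, "wx": 0, "wy": 0, "wz": 0, "hand": -1},
    {"x": 0.04, "y": 0, "z": 0, "wx": 0, "wy": 0, "wz": 0, "hand": -1},
    {"x": 0.04, "y": 0, "z": 0, "wx": 0, "wy": 0, "wz": 0, "hand": -1},
    {"x": 0, "y": 0, "z": 0, "wx": 0, "wy": 0, "wz": 0, "hand": -1},
    {"x": 0, "y": 0, "z": 0, "wx": 0, "wy": 0, "wz": 0, "hand": -1}
  ]
}}

```text
time: 5.2
tool_pos: [0.4884, 0.1531, 0.0045]
tool_rot: [-0.0, 0.993, -0.122, 0.001]
contact_force: [1.0, -0.4, 3.5]
gripper_width: 0.356
grasp_force: 62.6
```

```bash
python3 go.py 0.464 0.1593 0.005 -14
```

```text
t 5.2 pos [0.4884 0.1531 0.0045] yaw -14.03 tilt [0.002  0.0002] F [ 1.03 -0.37  3.47] w 0.356
turn [-0.0008 -0.0025 -0.0006] shift [-0.168  -0.0004 -0.0031]
```

Emit:
{"op": "send_rows", "data": {
  "rows": [
    {"x": 0, "y": 0, "z": 0, "wx": 0, "wy": 0, "wz": 0, "hand": 0.1},
    {"x": 0, "y": 0, "z": 0, "wx": 0, "wy": 0, "wz": 0, "hand": 0.1},
    {"x": 0, "y": 0, "z": 0, "wx": 0, "wy": 0, "wz": 0, "hand": 0.1},
    {"x": 0, "y": 0, "z": -0.1, "wx": 0, "wy": 0, "wz": 0, "hand": 0.1},
    {"x": 0, "y": 0, "z": -0.07, "wx": 0, "wy": 0, "wz": 0, "hand": 0.1},
    {"x": -0.15, "y": 0, "z": 0, "wx": 0, "wy": 0, "wz": 0, "hand": 0.1},
    {"x": -0.17, "y": 0, "z": 0, "wx": 0, "wy": 0, "wz": 0, "hand": -0.6},
    {"x": 0, "y": 0, "z": 0, "wx": 0, "wy": 0, "wz": 0, "hand": -0.6},
    {"x": 0, "y": 0, "z": 0, "wx": 0, "wy": 0, "wz": 0, "hand": -0.6},
    {"x": 0, "y": 0, "z": 0, "wx": 0, "wy": 0, "wz": 0, "hand": -0.6}
  ]
}}

```text
time: 6.03
tool_pos: [0.4414, 0.1647, 0.03]
tool_rot: [-0.0, 0.993, -0.122, 0.001]
contact_force: [0.1, -0.2, 0.1]
gripper_width: 0.199
grasp_force: 0.0
```

```bash
cat > pos.py <<'E'
import numpy as np
from plant import manip
d=np.array([np.cos(np.radians(-14)),np.sin(np.radians(-14))]); n=np.array([-d[1],d[0]]); f=np.array([.5717,.1324])
s=manip.state(); T=s["tool_pos"]; F=s["contact_force"]
print("t",round(s["time"],2),"along %.1f across %.1f z %.1f mm"%((T[:2]-f)@d*1e3,(T[:2]-f)@n*1e3,T[2]*1e3),"F along %.1f across %.1f up %.1f"%(F[:2]@d,F[:2]@n,F[2]),"w",round(s["gripper_width"],3))
E
python3 pos.py; python3 - <<'E'
from h import *
from plant import grab_frame
I={n:grab_frame(n) for n in C}
for n in C: cv2.imwrite(f"pics/{n}2.png",I[n])
d=np.array([np.cos(np.radians(-14)),np.sin(np.radians(-14))]); nn=np.array([-d[1],d[0]]); f=np.array([.5717,.1324])
m=cv2.inRange(cv2.cvtColor(I["side"],cv2.COLOR_BGR2HSV),(5,150,110),(22,255,255)); m[:200]=0;m[262:]=0;m[:,:210]=0;m[:,300:]=0
cs,_=cv2.findContours(m,0,1)
for c in cs:
    if cv2.contourArea(c)<15: continue
    for q in cv2.approxPolyDP(c,1.5,True)[:,0]:
        X=plane("side",q,.006)[:2]; print(q,"along,across",((X-f)@d*1000).round(1),((X-f)@nn*1000).round(1))
E
```

```text
t 6.03 along -134.2 across -0.1 z 30.0 mm F along 0.2 across -0.1 up 0.1 w 0.199
[220 238] along,across -2.1 19.3
[261 250] along,across -112.6 20.9
[265 240] along,across -113.0 -12.3
[261 237] along,across -100.4 -18.2
[226 228] along,across -5.1 -16.4
[224 229] along,across -1.3 -11.6
[226 231] along,across -8.6 -7.1
[225 234] along,across -9.6 3.0
```

Emit:
{"op": "send_rows", "data": {
  "rows": [
    {"x": 0, "y": 0, "z": 0.08, "wx": 0, "wy": 0, "wz": 0, "hand": -0.6},
    {"x": 0, "y": 0, "z": 0.06, "wx": 0, "wy": 0, "wz": 0, "hand": -0.6},
    {"x": 0, "y": 0, "z": 0.02, "wx": 0, "wy": 0, "wz": 0, "hand": -0.6},
    {"x": 0, "y": 0, "z": 0, "wx": 0, "wy": 0, "wz": 0, "hand": -0.6},
    {"x": 0.02, "y": 0, "z": 0, "wx": 0, "wy": 0, "wz": 0, "hand": -0.6},
    {"x": 0.02, "y": 0, "z": 0, "wx": 0, "wy": 0, "wz": 0, "hand": -0.6},
    {"x": 0.02, "y": 0, "z": 0, "wx": 0, "wy": 0, "wz": 0, "hand": -0.6},
    {"x": 0.02, "y": 0, "z": 0, "wx": 0, "wy": 0, "wz": 0, "hand": -0.6},
    {"x": 0.02, "y": 0, "z": 0, "wx": 0, "wy": 0, "wz": 0, "hand": -0.6},
    {"x": 0, "y": 0, "z": 0, "wx": 0, "wy": 0, "wz": 0, "hand": -0.6}
  ]
}}

```text
time: 6.97
tool_pos: [0.4562, 0.161, 0.006]
tool_rot: [-0.0, 0.993, -0.122, 0.0]
contact_force: [0.8, -0.6, 0.3]
gripper_width: 0.201
grasp_force: 0.0
```

```bash
python3 pos.py
```

```text
t 6.97 along -118.9 across -0.2 z 6.0 mm F along 0.9 across -0.4 up 0.3 w 0.201
```

Emit:
{"op": "send_rows", "data": {
  "rows": [
    {"x": 0.007, "y": 0, "z": 0, "wx": 0, "wy": 0, "wz": 0, "hand": -0.6},
    {"x": 0.007, "y": 0, "z": 0, "wx": 0, "wy": 0, "wz": 0, "hand": -0.6},
    {"x": 0.007, "y": 0, "z": 0, "wx": 0, "wy": 0, "wz": 0, "hand": -0.6},
    {"x": 0.007, "y": 0, "z": 0, "wx": 0, "wy": 0, "wz": 0, "hand": -0.6},
    {"x": 0.007, "y": 0, "z": 0, "wx": 0, "wy": 0, "wz": 0, "hand": -0.6},
    {"x": 0, "y": 0, "z": 0, "wx": 0, "wy": 0, "wz": 0, "hand": -0.6},
    {"x": 0, "y": 0, "z": 0, "wx": 0, "wy": 0, "wz": 0, "hand": -0.6},
    {"x": 0, "y": 0, "z": 0, "wx": 0, "wy": 0, "wz": 0, "hand": -0.6},
    {"x": 0, "y": 0, "z": 0, "wx": 0, "wy": 0, "wz": 0, "hand": -0.6},
    {"x": 0, "y": 0, "z": 0, "wx": 0, "wy": 0, "wz": 0, "hand": -0.6}
  ]
}}

```text
time: 7.8
tool_pos: [0.4606, 0.1598, 0.0056]
tool_rot: [-0.0, 0.993, -0.122, 0.0]
contact_force: [0.5, 0.8, 1.1]
gripper_width: 0.201
grasp_force: 0.6
```

```bash
python3 pos.py
```

```text
t 7.8 along -114.4 across -0.3 z 5.6 mm F along 0.3 across 0.9 up 1.1 w 0.201
```

Emit:
{"op": "send_rows", "data": {
  "rows": [
    {"x": 0.008, "y": 0, "z": 0, "wx": 0, "wy": 0, "wz": 0, "hand": -0.6},
    {"x": 0.008, "y": 0, "z": 0, "wx": 0, "wy": 0, "wz": 0, "hand": -0.6},
    {"x": 0.008, "y": 0, "z": 0, "wx": 0, "wy": 0, "wz": 0, "hand": -0.6},
    {"x": 0.008, "y": 0, "z": 0, "wx": 0, "wy": 0, "wz": 0, "hand": -0.6},
    {"x": 0.008, "y": 0, "z": 0, "wx": 0, "wy": 0, "wz": 0, "hand": -0.6},
    {"x": 0.008, "y": 0, "z": 0, "wx": 0, "wy": 0, "wz": 0, "hand": -0.6},
    {"x": 0, "y": 0, "z": 0, "wx": 0, "wy": 0, "wz": 0, "hand": -0.6},
    {"x": 0, "y": 0, "z": 0, "wx": 0, "wy": 0, "wz": 0, "hand": -0.6},
    {"x": 0, "y": 0, "z": 0, "wx": 0, "wy": 0, "wz": 0, "hand": -0.6},
    {"x": 0, "y": 0, "z": 0, "wx": 0, "wy": 0, "wz": 0, "hand": -0.6}
  ]
}}

```text
time: 8.63
tool_pos: [0.4665, 0.1583, 0.0055]
tool_rot: [0.0, 0.993, -0.122, -0.001]
contact_force: [-5.2, 1.5, 4.9]
gripper_width: 0.2
grasp_force: 4.3
```

```bash
python3 pos.py
```

```text
t 8.63 along -108.4 across -0.4 z 5.5 mm F along -5.4 across 0.2 up 4.9 w 0.2
```

Emit:
{"op": "send_rows", "data": {
  "rows": [
    {"x": 0.008, "y": 0, "z": 0, "wx": 0, "wy": 0, "wz": 0, "hand": -0.6},
    {"x": 0.008, "y": 0, "z": 0, "wx": 0, "wy": 0, "wz": 0, "hand": -0.6},
    {"x": 0.008, "y": 0, "z": 0, "wx": 0, "wy": 0, "wz": 0, "hand": -0.6},
    {"x": 0.008, "y": 0, "z": 0, "wx": 0, "wy": 0, "wz": 0, "hand": -0.6},
    {"x": 0, "y": 0, "z": 0, "wx": 0, "wy": 0, "wz": 0, "hand": -0.6},
    {"x": 0, "y": 0, "z": 0, "wx": 0, "wy": 0, "wz": 0, "hand": -0.6},
    {"x": 0, "y": 0, "z": 0, "wx": 0, "wy": 0, "wz": 0, "hand": -0.6},
    {"x": 0, "y": 0, "z": 0, "wx": 0, "wy": 0, "wz": 0, "hand": -0.6},
    {"x": 0, "y": 0, "z": 0, "wx": 0, "wy": 0, "wz": 0, "hand": -0.6},
    {"x": 0, "y": 0, "z": 0, "wx": 0, "wy": 0, "wz": 0, "hand": -0.6}
  ]
}}

```text
time: 9.47
tool_pos: [0.4701, 0.1573, 0.0053]
tool_rot: [0.0, 0.993, -0.122, -0.003]
contact_force: [-9.8, 2.0, 9.5]
gripper_width: 0.2
grasp_force: 6.6
```

```bash
python3 pos.py; python3 - <<'E'
from h import *
from plant import grab_frame
I=grab_frame("side"); cv2.imwrite("pics/side3.png",I); cv2.imwrite("pics/s3c.png",cv2.resize(I[180:270,180:310],None,fx=6,fy=6))
E
```

```text
t 9.47 along -104.6 across -0.4 z 5.3 mm F along -10.0 across -0.5 up 9.5 w 0.2
```

View pics/s3c.png

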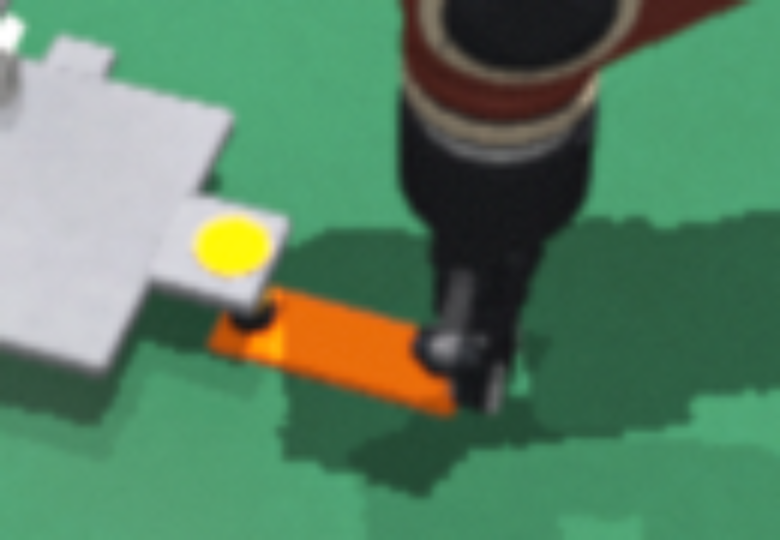

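The picture shows the shim flat, its nose beyond the foot disc (black, about (250,310) in the crop) and centred across it. The tool also feels 9.5 N upward, so the tips may be rubbing the bench. I'll raise 2 mm and check.

Emit:
{"op": "send_rows", "data": {
  "rows": [
    {"x": 0, "y": 0, "z": -0.013, "wx": 0, "wy": 0, "wz": 0, "hand": -0.6},
    {"x": 0, "y": 0, "z": 0, "wx": 0, "wy": 0, "wz": 0, "hand": -0.6},
    {"x": 0, "y": 0, "z": 0, "wx": 0, "wy": 0, "wz": 0, "hand": -0.6},
    {"x": 0, "y": 0, "z": 0, "wx": 0, "wy": 0, "wz": 0, "hand": -0.6},
    {"x": 0, "y": 0, "z": 0, "wx": 0, "wy": 0, "wz": 0, "hand": -0.6},
    {"x": 0, "y": 0, "z": 0, "wx": 0, "wy": 0, "wz": 0, "hand": -0.6},
    {"x": 0, "y": 0, "z": 0, "wx": 0, "wy": 0, "wz": 0, "hand": -0.6},
    {"x": 0, "y": 0, "z": 0, "wx": 0, "wy": 0, "wz": 0, "hand": -0.6},
    {"x": 0, "y": 0, "z": 0, "wx": 0, "wy": 0, "wz": 0, "hand": -0.6},
    {"x": 0, "y": 0, "z": 0, "wx": 0, "wy": 0, "wz": 0, "hand": -0.6}
  ]
}}

```text
time: 10.35
tool_pos: [0.4721, 0.1569, 0.0075]
tool_rot: [-0.0, 0.993, -0.122, 0.0]
contact_force: [0.4, 0.6, -0.5]
gripper_width: 0.199
grasp_force: 0.0
```

```bash
python3 pos.py
```

```text
t 10.35 along -102.6 across -0.4 z 7.5 mm F along 0.2 across 0.7 up -0.5 w 0.199
```

Emit:
{"op": "send_rows", "data": {
  "rows": [
    {"x": 0.007, "y": 0, "z": 0, "wx": 0, "wy": 0, "wz": 0, "hand": -0.6},
    {"x": 0.007, "y": 0, "z": 0, "wx": 0, "wy": 0, "wz": 0, "hand": -0.6},
    {"x": 0.007, "y": 0, "z": 0, "wx": 0, "wy": 0, "wz": 0, "hand": -0.6},
    {"x": 0.007, "y": 0, "z": 0, "wx": 0, "wy": 0, "wz": 0, "hand": -0.6},
    {"x": 0.007, "y": 0, "z": 0, "wx": 0, "wy": 0, "wz": 0, "hand": -0.6},
    {"x": 0.007, "y": 0, "z": 0, "wx": 0, "wy": 0, "wz": 0, "hand": -0.6},
    {"x": 0, "y": 0, "z": 0, "wx": 0, "wy": 0, "wz": 0, "hand": -0.6},
    {"x": 0, "y": 0, "z": 0, "wx": 0, "wy": 0, "wz": 0, "hand": -0.6},
    {"x": 0, "y": 0, "z": 0, "wx": 0, "wy": 0, "wz": 0, "hand": -0.6},
    {"x": 0, "y": 0, "z": 0, "wx": 0, "wy": 0, "wz": 0, "hand": -0.6}
  ]
}}

```text
time: 11.18
tool_pos: [0.4781, 0.1554, 0.0075]
tool_rot: [0.0, 0.993, -0.122, -0.0]
contact_force: [-0.5, 0.2, -0.1]
gripper_width: 0.197
grasp_force: 0.0
```

```bash
python3 pos.py; cat > shim.py <<'E'
from h import *
from plant import grab_frame
import sys
I=grab_frame("side"); cv2.imwrite(f"pics/side_{sys.argv[1]}.png",I); z=float(sys.argv[2])
d=np.array([np.cos(np.radians(-14)),np.sin(np.radians(-14))]); nn=np.array([-d[1],d[0]]); f=np.array([.5717,.1324])
m=cv2.inRange(cv2.cvtColor(I,cv2.COLOR_BGR2HSV),(5,150,110),(22,255,255)); m[:200]=0;m[262:]=0;m[:,:205]=0;m[:,300:]=0
for c in cv2.findContours(m,0,1)[0]:
    if cv2.contourArea(c)<15: continue
    for q in cv2.approxPolyDP(c,1.5,True)[:,0]:
        X=plane("side",q,z)[:2]; print(q,"along,across",((X-f)@d*1000).round(1),((X-f)@nn*1000).round(1))
Y=min(blobs(I,*YE,20),key=lambda c:np.hypot(*(np.array(cen(c))-(218,221)))); print("spot px",np.round(cen(Y),2))
E
python3 shim.py 4 .006
```

```text
t 11.18 along -96.3 across -0.4 z 7.5 mm F along -0.5 across 0.0 up -0.1 w 0.197
[215 235] along,across 13.6 14.5
[219 239] along,across -0.8 23.2
[255 248] along,across -96.5 20.0
[245 238] along,across -62.6 -1.6
[245 233] along,across -57.4 -17.0
[225 228] along,across -2.6 -15.6
[226 233] along,across -10.9 -0.9
[220 236] along,across 0.3 13.3
[217 232] along,across 12.3 3.7
spot px [218.4  220.65]
```

```bash
python3 -c "
import cv2,numpy as np
a=cv2.imread('pics/side3.png')[205:265,200:290];b=cv2.imread('pics/side_4.png')[205:265,200:290]
cv2.imwrite('pics/cmp.png',np.hstack([cv2.resize(x,None,fx=4.4,fy=6,interpolation=cv2.INTER_CUBIC) for x in(a,b)]))"
```

```text
(no output)
```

View pics/cmp.png

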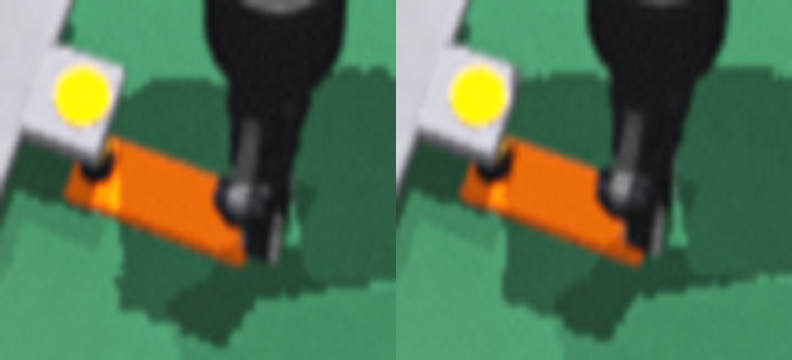

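Comparing the two crops, the shim has stayed put and the fingertips rode over its tail, at (640,255) in the right half. So the tips were too high. I'll back off, go lower and push again.

Emit:
{"op": "send_rows", "data": {
  "rows": [
    {"x": 0, "y": 0, "z": -0.03, "wx": 0, "wy": 0, "wz": 0, "hand": -0.6},
    {"x": -0.05, "y": 0, "z": 0, "wx": 0, "wy": 0, "wz": 0, "hand": -0.6},
    {"x": -0.06, "y": 0, "z": 0, "wx": 0, "wy": 0, "wz": 0, "hand": -0.6},
    {"x": 0, "y": 0, "z": 0.03, "wx": 0, "wy": 0, "wz": 0, "hand": -0.6},
    {"x": 0, "y": 0, "z": 0.015, "wx": 0, "wy": 0, "wz": 0, "hand": -0.6},
    {"x": 0, "y": 0, "z": 0.015, "wx": 0, "wy": 0, "wz": 0, "hand": -0.6},
    {"x": 0, "y": 0, "z": 0, "wx": 0, "wy": 0, "wz": 0, "hand": -0.6},
    {"x": 0, "y": 0, "z": 0, "wx": 0, "wy": 0, "wz": 0, "hand": -0.6},
    {"x": 0, "y": 0, "z": 0, "wx": 0, "wy": 0, "wz": 0, "hand": -0.6},
    {"x": 0, "y": 0, "z": 0, "wx": 0, "wy": 0, "wz": 0, "hand": -0.6}
  ]
}}

```text
time: 12.07
tool_pos: [0.4625, 0.1594, 0.0031]
tool_rot: [-0.0, 0.993, -0.122, 0.0]
contact_force: [0.7, -0.7, 0.1]
gripper_width: 0.201
grasp_force: 0.0
```

```bash
python3 pos.py
```

```text
t 12.07 along -112.5 across -0.3 z 3.1 mm F along 0.8 across -0.5 up 0.1 w 0.201
```

Emit:
{"op": "send_rows", "data": {
  "rows": [
    {"x": 0, "y": 0, "z": 0.01, "wx": 0, "wy": 0, "wz": 0, "hand": -0.6},
    {"x": 0.01, "y": 0, "z": 0, "wx": 0, "wy": 0, "wz": 0, "hand": -0.6},
    {"x": 0.01, "y": 0, "z": 0, "wx": 0, "wy": 0, "wz": 0, "hand": -0.6},
    {"x": 0.01, "y": 0, "z": 0, "wx": 0, "wy": 0, "wz": 0, "hand": -0.6},
    {"x": 0.01, "y": 0, "z": 0, "wx": 0, "wy": 0, "wz": 0, "hand": -0.6},
    {"x": 0.01, "y": 0, "z": 0, "wx": 0, "wy": 0, "wz": 0, "hand": -0.6},
    {"x": 0.01, "y": 0, "z": 0, "wx": 0, "wy": 0, "wz": 0, "hand": -0.6},
    {"x": 0, "y": 0, "z": 0, "wx": 0, "wy": 0, "wz": 0, "hand": -0.6},
    {"x": 0, "y": 0, "z": 0, "wx": 0, "wy": 0, "wz": 0, "hand": -0.6},
    {"x": 0, "y": 0, "z": 0, "wx": 0, "wy": 0, "wz": 0, "hand": -0.6}
  ]
}}

```text
time: 12.9
tool_pos: [0.4691, 0.1575, 0.0012]
tool_rot: [0.0, 0.993, -0.122, -0.003]
contact_force: [-7.4, 2.3, 5.3]
gripper_width: 0.2
grasp_force: 3.5
```

```bash
python3 pos.py
```

```text
t 12.9 along -105.7 across -0.4 z 1.2 mm F along -7.8 across 0.4 up 5.3 w 0.2
```

Emit:
{"op": "send_rows", "data": {
  "rows": [
    {"x": 0.005, "y": 0, "z": 0, "wx": 0, "wy": 0, "wz": 0, "hand": -0.6},
    {"x": 0.005, "y": 0, "z": 0, "wx": 0, "wy": 0, "wz": 0, "hand": -0.6},
    {"x": 0.005, "y": 0, "z": 0, "wx": 0, "wy": 0, "wz": 0, "hand": -0.6},
    {"x": 0, "y": 0, "z": 0, "wx": 0, "wy": 0, "wz": 0, "hand": -0.6},
    {"x": 0, "y": 0, "z": 0, "wx": 0, "wy": 0, "wz": 0, "hand": -0.6},
    {"x": 0, "y": 0, "z": 0, "wx": 0, "wy": 0, "wz": 0, "hand": -0.6},
    {"x": 0, "y": 0, "z": 0, "wx": 0, "wy": 0, "wz": 0, "hand": -0.6},
    {"x": 0, "y": 0, "z": 0, "wx": 0, "wy": 0, "wz": 0, "hand": -0.6},
    {"x": 0, "y": 0, "z": 0, "wx": 0, "wy": 0, "wz": 0, "hand": -0.6},
    {"x": 0, "y": 0, "z": 0, "wx": 0, "wy": 0, "wz": 0, "hand": -0.6}
  ]
}}

```text
time: 13.73
tool_pos: [0.471, 0.157, 0.0011]
tool_rot: [0.0, 0.993, -0.122, -0.003]
contact_force: [-7.3, 2.3, 5.8]
gripper_width: 0.204
grasp_force: 3.9
```

```bash
python3 pos.py; python3 shim.py 5 .006
```

```text
t 13.73 along -103.7 across -0.5 z 1.1 mm F along -7.6 across 0.5 up 5.8 w 0.204
[214 234] along,across 17.2 12.3
[214 237] along,across 13.6 21.4
[251 248] along,across -87.0 23.3
[254 247] along,across -93.2 17.9
[248 241] along,across -72.9 4.9
[250 235] along,across -71.7 -15.1
[225 228] along,across -2.6 -15.6
[226 232] along,across -9.7 -4.0
[220 236] along,across 0.3 13.3
[217 232] along,across 12.3 3.7
spot px [218.4  220.65]
```

Emit:
{"op": "send_rows", "data": {
  "rows": [
    {"x": 0.005, "y": 0, "z": 0, "wx": 0, "wy": 0, "wz": 0, "hand": -0.6},
    {"x": 0.005, "y": 0, "z": 0, "wx": 0, "wy": 0, "wz": 0, "hand": -0.6},
    {"x": 0.005, "y": 0, "z": 0, "wx": 0, "wy": 0, "wz": 0, "hand": -0.6},
    {"x": 0.005, "y": 0, "z": 0, "wx": 0, "wy": 0, "wz": 0, "hand": -0.6},
    {"x": 0.005, "y": 0, "z": 0, "wx": 0, "wy": 0, "wz": 0, "hand": -0.6},
    {"x": 0.005, "y": 0, "z": 0, "wx": 0, "wy": 0, "wz": 0, "hand": -0.6},
    {"x": 0.005, "y": 0, "z": 0, "wx": 0, "wy": 0, "wz": 0, "hand": -0.6},
    {"x": 0.005, "y": 0, "z": 0, "wx": 0, "wy": 0, "wz": 0, "hand": -0.6},
    {"x": 0, "y": 0, "z": 0, "wx": 0, "wy": 0, "wz": 0, "hand": -0.6},
    {"x": 0, "y": 0, "z": 0, "wx": 0, "wy": 0, "wz": 0, "hand": -0.6}
  ]
}}

```text
time: 14.62
tool_pos: [0.4767, 0.1556, 0.0011]
tool_rot: [0.0, 0.993, -0.122, -0.003]
contact_force: [-7.6, 1.3, 6.0]
gripper_width: 0.2
grasp_force: 4.1
```

```bash
python3 pos.py
```

```text
t 14.62 along -97.8 across -0.5 z 1.1 mm F along -7.7 across -0.5 up 6.0 w 0.2
```

Emit:
{"op": "send_rows", "data": {
  "rows": [
    {"x": 0.007, "y": 0, "z": 0, "wx": 0, "wy": 0, "wz": 0, "hand": -0.6},
    {"x": 0.007, "y": 0, "z": 0, "wx": 0, "wy": 0, "wz": 0, "hand": -0.6},
    {"x": 0.007, "y": 0, "z": 0, "wx": 0, "wy": 0, "wz": 0, "hand": -0.6},
    {"x": 0.007, "y": 0, "z": 0, "wx": 0, "wy": 0, "wz": 0, "hand": -0.6},
    {"x": 0.007, "y": 0, "z": 0, "wx": 0, "wy": 0, "wz": 0, "hand": -0.6},
    {"x": 0.007, "y": 0, "z": 0, "wx": 0, "wy": 0, "wz": 0, "hand": -0.6},
    {"x": 0.007, "y": 0, "z": 0, "wx": 0, "wy": 0, "wz": 0, "hand": -0.6},
    {"x": 0.007, "y": 0, "z": 0, "wx": 0, "wy": 0, "wz": 0, "hand": -0.6},
    {"x": 0.007, "y": 0, "z": 0, "wx": 0, "wy": 0, "wz": 0, "hand": -0.6},
    {"x": 0.007, "y": 0, "z": 0, "wx": 0, "wy": 0, "wz": 0, "hand": -0.6}
  ]
}}

```text
time: 15.45
tool_pos: [0.4867, 0.1531, 0.0011]
tool_rot: [0.0, 0.993, -0.122, -0.003]
contact_force: [-8.3, 1.5, 6.3]
gripper_width: 0.197
grasp_force: 4.5
```

```bash
python3 pos.py; python3 shim.py 6 .006
```

```text
t 15.45 along -87.5 across -0.5 z 1.1 mm F along -8.4 across -0.6 up 6.3 w 0.197
[208 233] along,across 33.1 14.4
[212 237] along,across 18.5 23.1
[244 246] along,across -68.3 23.2
[248 245] along,across -76.9 16.9
[241 238] along,across -52.9 1.7
[243 233] along,across -52.5 -15.3
[225 228] along,across -2.6 -15.6
[226 233] along,across -10.9 -0.9
[223 236] along,across -7.0 10.8
[212 230] along,across 27.0 1.8
spot px [218.13 220.66]
```

Emit:
{"op": "send_rows", "data": {
  "rows": [
    {"x": 0.007, "y": 0, "z": 0, "wx": 0, "wy": 0, "wz": 0, "hand": -0.6},
    {"x": 0.007, "y": 0, "z": 0, "wx": 0, "wy": 0, "wz": 0, "hand": -0.6},
    {"x": 0.007, "y": 0, "z": 0, "wx": 0, "wy": 0, "wz": 0, "hand": -0.6},
    {"x": 0.007, "y": 0, "z": 0, "wx": 0, "wy": 0, "wz": 0, "hand": -0.6},
    {"x": 0.007, "y": 0, "z": 0, "wx": 0, "wy": 0, "wz": 0, "hand": -0.6},
    {"x": 0.007, "y": 0, "z": 0, "wx": 0, "wy": 0, "wz": 0, "hand": -0.6},
    {"x": 0.007, "y": 0, "z": 0, "wx": 0, "wy": 0, "wz": 0, "hand": -0.6},
    {"x": 0.007, "y": 0, "z": 0, "wx": 0, "wy": 0, "wz": 0, "hand": -0.6},
    {"x": 0.007, "y": 0, "z": 0, "wx": 0, "wy": 0, "wz": 0, "hand": -0.6},
    {"x": 0.007, "y": 0, "z": 0, "wx": 0, "wy": 0, "wz": 0, "hand": -0.6}
  ]
}}

```text
time: 16.33
tool_pos: [0.4968, 0.1506, 0.0011]
tool_rot: [0.0, 0.993, -0.122, -0.003]
contact_force: [-9.4, 2.4, 7.4]
gripper_width: 0.201
grasp_force: 4.5
```

```bash
python3 pos.py
```

```text
t 16.33 along -77.0 across -0.5 z 1.1 mm F along -9.7 across 0.1 up 7.4 w 0.201
```

Emit:
{"op": "send_rows", "data": {
  "rows": [
    {"x": 0.007, "y": 0, "z": 0, "wx": 0, "wy": 0, "wz": 0, "hand": -0.6},
    {"x": 0.007, "y": 0, "z": 0, "wx": 0, "wy": 0, "wz": 0, "hand": -0.6},
    {"x": 0.007, "y": 0, "z": 0, "wx": 0, "wy": 0, "wz": 0, "hand": -0.6},
    {"x": 0.007, "y": 0, "z": 0, "wx": 0, "wy": 0, "wz": 0, "hand": -0.6},
    {"x": 0.007, "y": 0, "z": 0, "wx": 0, "wy": 0, "wz": 0, "hand": -0.6},
    {"x": 0.007, "y": 0, "z": 0, "wx": 0, "wy": 0, "wz": 0, "hand": -0.6},
    {"x": 0.007, "y": 0, "z": 0, "wx": 0, "wy": 0, "wz": 0, "hand": -0.6},
    {"x": 0.007, "y": 0, "z": 0, "wx": 0, "wy": 0, "wz": 0, "hand": -0.6},
    {"x": 0.007, "y": 0, "z": 0, "wx": 0, "wy": 0, "wz": 0, "hand": -0.6},
    {"x": 0, "y": 0, "z": 0, "wx": 0, "wy": 0, "wz": 0, "hand": -0.6}
  ]
}}

```text
time: 17.17
tool_pos: [0.5063, 0.1483, 0.0011]
tool_rot: [0.0, 0.993, -0.122, -0.003]
contact_force: [-7.1, 2.3, 6.6]
gripper_width: 0.202
grasp_force: 4.0
```

```bash
python3 pos.py; python3 shim.py 7 .006
```

```text
t 17.17 along -67.3 across -0.4 z 1.1 mm F along -7.5 across 0.6 up 6.6 w 0.202
[205 229] along,across 45.4 4.7
[205 235] along,across 37.9 22.9
[240 244] along,across -56.7 20.6
[240 240] along,across -52.6 8.6
[233 236] along,across -31.3 2.4
[234 230] along,across -27.1 -17.0
[225 228] along,across -2.6 -15.6
[226 233] along,across -10.9 -0.9
[221 236] along,across -2.2 12.5
[216 231] along,across 16.0 1.4
spot px [218.14 220.67]
```

Emit:
{"op": "send_rows", "data": {
  "rows": [
    {"x": -0.04, "y": 0, "z": 0, "wx": 0, "wy": 0, "wz": 0, "hand": -0.6},
    {"x": 0, "y": 0, "z": -0.2, "wx": 0, "wy": 0, "wz": 0, "hand": -1},
    {"x": 0, "y": 0, "z": -0.25, "wx": 0, "wy": 0, "wz": 0, "hand": -1},
    {"x": 0, "y": 0, "z": -0.15, "wx": 0, "wy": 0, "wz": 0, "hand": -1},
    {"x": 0.2, "y": 0, "z": 0, "wx": 0, "wy": 0, "wz": 0, "hand": -1},
    {"x": 0.2, "y": 0, "z": 0, "wx": 0, "wy": 0, "wz": 0, "hand": -1},
    {"x": 0.12, "y": 0, "z": 0, "wx": 0, "wy": 0, "wz": 0, "hand": -1},
    {"x": 0, "y": 0, "z": 0, "wx": 0, "wy": 0, "wz": 0, "hand": -1},
    {"x": 0, "y": 0, "z": 0, "wx": 0, "wy": 0, "wz": 0, "hand": -1},
    {"x": 0, "y": 0, "z": 0, "wx": 0, "wy": 0, "wz": 0, "hand": -1}
  ]
}}

```text
time: 18.05
tool_pos: [0.5773, 0.1304, 0.0909]
tool_rot: [0.0, 0.993, -0.122, -0.001]
contact_force: [-0.2, -0.4, -0.3]
gripper_width: -0.0
grasp_force: 0.0
```

```bash
python3 pos.py; python3 shim.py 8 .006
```

```text
t 18.05 along 6.0 across -0.5 z 90.9 mm F along -0.1 across -0.4 up -0.3 w -0.0
[205 229] along,across 45.4 4.7
[205 235] along,across 37.9 22.9
[238 244] along,across -52.0 22.2
[244 235] along,across -57.0 -10.0
[242 232] along,across -48.9 -17.6
[224 228] along,across -0.1 -14.7
[226 232] along,across -9.7 -4.0
[223 236] along,across -7.0 10.8
[219 235] along,across 3.9 11.1
[216 231] along,across 16.0 1.4
spot px [218.43 220.49]
```

Emit:
{"op": "send_rows", "data": {
  "rows": [
    {"x": 0.013, "y": 0, "z": 0.1, "wx": 0, "wy": 0, "wz": 0, "hand": -1},
    {"x": 0, "y": 0, "z": 0.1, "wx": 0, "wy": 0, "wz": 0, "hand": -1},
    {"x": 0, "y": 0, "z": 0.05, "wx": 0, "wy": 0, "wz": 0, "hand": -1},
    {"x": 0, "y": 0, "z": 0.005, "wx": 0, "wy": 0, "wz": 0, "hand": -1},
    {"x": 0, "y": 0, "z": 0.005, "wx": 0, "wy": 0, "wz": 0, "hand": -1},
    {"x": 0, "y": 0, "z": 0.005, "wx": 0, "wy": 0, "wz": 0, "hand": -1},
    {"x": 0, "y": 0, "z": 0.005, "wx": 0, "wy": 0, "wz": 0, "hand": -1},
    {"x": 0, "y": 0, "z": 0, "wx": 0, "wy": 0, "wz": 0, "hand": -1},
    {"x": 0, "y": 0, "z": 0, "wx": 0, "wy": 0, "wz": 0, "hand": -1},
    {"x": 0, "y": 0, "z": 0, "wx": 0, "wy": 0, "wz": 0, "hand": -1}
  ]
}}

```text
time: 18.93
tool_pos: [0.5805, 0.1299, 0.0515]
tool_rot: [-0.0, 0.993, -0.122, 0.0]
contact_force: [-0.1, 0.2, -0.2]
gripper_width: -0.001
grasp_force: 0.0
```

```bash
python3 pos.py
```

```text
t 18.93 along 9.2 across -0.3 z 51.5 mm F along -0.2 across 0.2 up -0.2 w -0.001
```

Just above the spot, so now a gentle press of 2.4 mm in small steps.

Emit:
{"op": "send_rows", "data": {
  "rows": [
    {"x": 0, "y": 0, "z": 0.004, "wx": 0, "wy": 0, "wz": 0, "hand": -1},
    {"x": 0, "y": 0, "z": 0.004, "wx": 0, "wy": 0, "wz": 0, "hand": -1},
    {"x": 0, "y": 0, "z": 0.004, "wx": 0, "wy": 0, "wz": 0, "hand": -1},
    {"x": 0, "y": 0, "z": 0.004, "wx": 0, "wy": 0, "wz": 0, "hand": -1},
    {"x": 0, "y": 0, "z": 0, "wx": 0, "wy": 0, "wz": 0, "hand": -1},
    {"x": 0, "y": 0, "z": 0, "wx": 0, "wy": 0, "wz": 0, "hand": -1},
    {"x": 0, "y": 0, "z": 0, "wx": 0, "wy": 0, "wz": 0, "hand": -1},
    {"x": 0, "y": 0, "z": 0, "wx": 0, "wy": 0, "wz": 0, "hand": -1},
    {"x": 0, "y": 0, "z": 0, "wx": 0, "wy": 0, "wz": 0, "hand": -1},
    {"x": 0, "y": 0, "z": 0, "wx": 0, "wy": 0, "wz": 0, "hand": -1}
  ]
}}

```text
time: 19.77
tool_pos: [0.5804, 0.1299, 0.05]
tool_rot: [0.0, 0.993, -0.122, -0.0]
contact_force: [-4.0, -1.5, 7.3]
gripper_width: -0.002
grasp_force: 3.7
```

```bash
python3 pos.py
```

```text
t 19.77 along 9.1 across -0.3 z 50.0 mm F along -3.5 across -2.4 up 7.3 w -0.002
```

7.3 N with the spot still at 50.0 mm, so it doesn't tip. I'll go to about 10 N and hold for a second.

Emit:
{"op": "send_rows", "data": {
  "rows": [
    {"x": 0, "y": 0, "z": 0.0025, "wx": 0, "wy": 0, "wz": 0, "hand": -1},
    {"x": 0, "y": 0, "z": 0, "wx": 0, "wy": 0, "wz": 0, "hand": -1},
    {"x": 0, "y": 0, "z": 0, "wx": 0, "wy": 0, "wz": 0, "hand": -1},
    {"x": 0, "y": 0, "z": 0, "wx": 0, "wy": 0, "wz": 0, "hand": -1},
    {"x": 0, "y": 0, "z": 0, "wx": 0, "wy": 0, "wz": 0, "hand": -1},
    {"x": 0, "y": 0, "z": 0, "wx": 0, "wy": 0, "wz": 0, "hand": -1},
    {"x": 0, "y": 0, "z": 0, "wx": 0, "wy": 0, "wz": 0, "hand": -1},
    {"x": 0, "y": 0, "z": 0, "wx": 0, "wy": 0, "wz": 0, "hand": -1},
    {"x": 0, "y": 0, "z": 0, "wx": 0, "wy": 0, "wz": 0, "hand": -1},
    {"x": 0, "y": 0, "z": 0, "wx": 0, "wy": 0, "wz": 0, "hand": -1}
  ]
}}

```text
time: 20.6
tool_pos: [0.5804, 0.1299, 0.0498]
tool_rot: [0.0, 0.993, -0.122, -0.0]
contact_force: [-5.6, -0.9, 8.7]
gripper_width: 0.002
grasp_force: 4.4
```

Emit:
{"op": "send_rows", "data": {
  "rows": [
    {"x": 0, "y": 0, "z": 0, "wx": 0, "wy": 0, "wz": 0, "hand": -1},
    {"x": 0, "y": 0, "z": 0, "wx": 0, "wy": 0, "wz": 0, "hand": -1},
    {"x": 0, "y": 0, "z": 0, "wx": 0, "wy": 0, "wz": 0, "hand": -1},
    {"x": 0, "y": 0, "z": 0, "wx": 0, "wy": 0, "wz": 0, "hand": -1},
    {"x": 0, "y": 0, "z": 0, "wx": 0, "wy": 0, "wz": 0, "hand": -1},
    {"x": 0, "y": 0, "z": 0, "wx": 0, "wy": 0, "wz": 0, "hand": -1},
    {"x": 0, "y": 0, "z": 0, "wx": 0, "wy": 0, "wz": 0, "hand": -1},
    {"x": 0, "y": 0, "z": 0, "wx": 0, "wy": 0, "wz": 0, "hand": -1},
    {"x": 0, "y": 0, "z": 0, "wx": 0, "wy": 0, "wz": 0, "hand": -1},
    {"x": 0, "y": 0, "z": 0, "wx": 0, "wy": 0, "wz": 0, "hand": -1}
  ]
}}

```text
time: 21.43
tool_pos: [0.5804, 0.1299, 0.0498]
tool_rot: [0.0, 0.993, -0.122, -0.0]
contact_force: [-4.4, 0.0, 8.7]
gripper_width: -0.0
grasp_force: 4.4
```

Emit:
{"op": "send_rows", "data": {
  "rows": [
    {"x": 0, "y": 0, "z": -0.02, "wx": 0, "wy": 0, "wz": 0, "hand": -1},
    {"x": 0, "y": 0, "z": -0.1, "wx": 0, "wy": 0, "wz": 0, "hand": -1},
    {"x": 0, "y": 0, "z": -0.2, "wx": 0, "wy": 0, "wz": 0, "hand": -1},
    {"x": 0, "y": 0, "z": -0.2, "wx": 0, "wy": 0, "wz": 0, "hand": -1},
    {"x": -0.2, "y": 0, "z": 0, "wx": 0, "wy": 0, "wz": 0, "hand": -1},
    {"x": -0.2, "y": 0, "z": 0, "wx": 0, "wy": 0, "wz": 0, "hand": -1},
    {"x": -0.2, "y": 0, "z": 0, "wx": 0, "wy": 0, "wz": 0, "hand": -1},
    {"x": 0, "y": 0, "z": 0, "wx": 0, "wy": 0, "wz": 0, "hand": -1},
    {"x": 0, "y": 0, "z": 0, "wx": 0, "wy": 0, "wz": 0, "hand": -1},
    {"x": 0, "y": 0, "z": 0, "wx": 0, "wy": 0, "wz": 0, "hand": -1}
  ]
}}

```text
time: 22.27
tool_pos: [0.4934, 0.1517, 0.1265]
tool_rot: [-0.0, 0.993, -0.122, 0.001]
contact_force: [-0.1, -0.8, 1.1]
gripper_width: -0.002
grasp_force: 0.0
```

```bash
python3 pos.py; python3 shim.py 9 .006; python3 -c "
import cv2
cv2.imwrite('pics/fin.png',cv2.resize(cv2.imread('pics/side_9.png')[160:270,110:310],None,fx=4,fy=4))"
```

```text
t 22.27 along -80.6 across -0.2 z 126.5 mm F along 0.1 across -0.8 up 1.1 w -0.002
[205 229] along,across 45.4 4.7
[205 235] along,across 37.9 22.9
[240 244] along,across -56.7 20.6
[244 235] along,across -57.0 -10.0
[242 232] along,across -48.9 -17.6
[228 228] along,across -10.0 -18.2
[224 229] along,across -1.3 -11.6
[226 233] along,across -10.9 -0.9
[223 236] along,across -7.0 10.8
[219 235] along,across 3.9 11.1
[216 231] along,across 16.0 1.4
spot px [218.11 220.58]
```

View pics/fin.png

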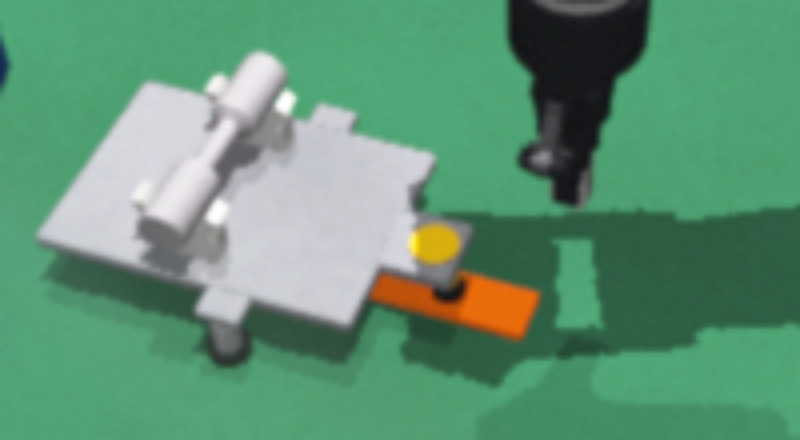

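The last picture shows the shim flat under the foot (about (450,290) in the crop), with its tail sticking out 57 mm towards the robot. The bed is level and the gripper is clear, so I'm handing in.

```bash
python3 -c "
from plant import job_done
print(job_done())"
```

```text
the job is handed in; nothing more can be done
None
```

I handed the job in with one shim snugly under the front foot; pressing the yellow spot with about 9 N for over a second did not tip the stand. The hand-in returned no verdict.

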